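# Rock the stuck carrier out of the flow cell

## Robot

A 6-joint arm with a two-finger parallel gripper is mounted at the origin on the work surface. World frame = base frame: x ahead of the robot, y to its left, z up, the work surface at z = 0. Lengths are in mm, angles in rad, forces in N, time in s.
With the tool pointing down it reaches from about 350 to 975 mm from the base axis. Payload 7.1 kg.
Tool frame: the origin (TCP) lies on the front face of the gripper's body, between the roots of the fingers; the fingertips stand 80 mm ahead of it and the grasp point (between the pads) lies 61 mm ahead of it (env.tips_ahead is the distance from the TCP to the fingertips, in mm); z points along the fingers, y is the line along which they close (so a half turn about z gives the same grasp; the last joint's range is limited). The gripper opens to 88 mm and grips with 3 to 60 N. Pads are 20 mm wide; open, the fingers measure 115 mm over their backs; the gripper's body (75 mm by 178 mm) begins 61 mm behind the grasp point.
Start: joints at [-1.187, 0.423, 1.63, -0, 1.089, -0.019], TCP at [245.013, -574.956, 302.675] pointing down, gripper open.
Joint ranges: [-3, 3], [-0.9, 2.11], [0.09, 2.58], [-1.31, 4.45], [0.11, 2.69], [-2.54, 2.54]. Speed limits (rad/s): [2.39, 2.39, 3.01, 3.14, 3.14, 3.14].

## Interface

Orientations are given as a unit quaternion [x, y, z, w].
In Python, from station import env, set_gripper, viewer, workorder gives the robot as it stands. Calls block until the motion is done:
- env.reach(position, orientation): joint-space move of the TCP to a pose.
- env.move_l(position, rot=None, rate=150, f_stop=None): straight line of the TCP; rot=None keeps the orientation; rate is the mean speed in mm/s. With f_stop (N) it stops when the force on the tool has changed by that much, and returns True; else False.
- env.move_joints(angles): joint-space move.
- set_gripper(opening): finger opening in mm; the grip force is fixed at half the most; returns when the fingers have stopped.
- env.hold(seconds).
- env.ik(position, orientation): joint angles nearest the present ones, or None.
- env.read_state(): the state.
- viewer.camera(name): name is "side" or "top" or "wrist"; returns the picture (420x560x3 uint8, blue, green, red); there is no depth.
- viewer.camera_params(name): a dict with "fx", "fy", "cx", "cy" (pixels), "pose" (4x4, takes a point from camera to world coordinates); the wrist camera has in their place "tool_from_camera" (4x4, takes a point from camera to tool coordinates, whose origin is the TCP and whose axes are the flange's). Camera axes: x right, y up, looking along -z (the intrinsics and any distortion apply to the point x, -y, -z); pixel columns grow to the right and rows downward; lengths in mm; the calibration is good to about 2 mm. A picture is of the moment at which its call begins: read the wrist's pose just before it. camera_params takes no time and is no camera call.
A pose or a line that the arm cannot do raises env.IKError and nothing moves.
- workorder.sign_off(): hands the job in; it is judged then, once.
The state is a dict: "time_s": time; "qpos": joint angles; "dq": joint speeds; "tau": joint torques, N m; "tool_pos": TCP position; "orientation": TCP orientation; "force": force on the tool from outside, world axes, zero at the start; "wrist_torque": the same for the moment, N m; "width": finger opening in mm; "grip_force": force on a finger pad.
Only numpy, scipy, OpenCV 4.12 (cv2) and the standard library are available. Lean on these libraries where they do the work, as an engineer would, in place of code of your own. Each camera call takes 0.05 s, during which the arm holds its last target. There are 200 camera calls.

## Task

Let the vacuum off the flow cell by pushing the vent valve's button fully down and letting it come up again. Then take the black carrier by its grip bar and rock it side to side in its tight pocket, lifting the end next to the brass fitting first and then the other end, until it comes free. Finish while holding it level and still, about 2 cm clear above its pocket, without snatching it up high, and leave the bottle, the beaker and the spare metal block where they stand.

Things in the scene. Friction and masses are not known exactly. Their poses are not given: they have to be found in the camera images.
- vent (a joint): travel of the vent valve's round black push button (30 mm across, in a steel collar 46 mm across): 0 m up, 0.006 m fully down; sprung, about 5 N holds it fully down. It tops an aluminium block 60 x 60 x 42 mm. The pressure regulator, on the other side of the cell, has the same block but a tall ribbed knob and a dial gauge: not needed.
- vent_top (a point): centre of the top face of the vent valve's button, 60 mm above the table when up; press straight down.
- cell: the flow cell, fixed to the table: aluminium stage plate 140 (x) x 190 (y) x 12 mm under a clear acrylic body 110 x 164 mm, its top face 46 mm above the table, with 5 mm high screw heads along both long edges (x = +-41 mm). Origin on the table under its middle, z up. A brass barbed fitting sticks out of the acrylic's +y end face; the -y end is plain.
- pocket (a point): middle of the mouth of the cell's pocket, level with the top face (46 mm up), axes as the cell's. The pocket is 43 (x) x 80 (y) mm and 24 mm deep. Across each end wall, 8 mm below the mouth, lies a black rubber cord that squeezes the carrier's end at y = +-35 mm with about 20 N (spring about 5 N per mm).
- carrier_grip (a point): centre of the grip bar of the black plastic carrier (about 0.13 kg) in the pocket. The bar is 14 mm thick (y), 34 mm wide (x), 30 mm high, upright in the middle of the carrier's block, which is 40 (x) x 70 (y) x 26 mm with its underside 41 mm below this point. Axes as the cell's: +y towards the brass fitting, z up. Seated, this point is 63 mm above the table.
- carrier_foot (a point): middle of the carrier's underside, 24 mm below the pocket's mouth when seated. A straight pull meets about 25 N. Tipping the carrier about its x axis slides one end up past its cord, the other end's cord being the pivot: 6 degrees lifts that end 7 mm. A few swings walk it out; the cords let go 16 mm up. Tip 4 degrees or more each way, the first within 8 mm and the next within 20 mm of the floor.
- bottle: amber glass bottle, 54 mm across, 110 mm high; bystander. Origin under its middle.
- beaker: glass beaker, 68 mm across, 85 mm high; bystander. Origin under its middle.
- blank: spare aluminium block without a grip, 40 x 70 x 26 mm, lying on the table; bystander. Origin under its middle.
Mind the look-alikes: they are no part of the job. There is more than one size of the part that bears carrier_grip; the job needs the largest.

How it is judged (in metres and radians):
On the way, in this order (a step that is already met when the one before it is completed fails the run):
1. the vent button is pushed fully down (value of joint vent above 0.005 m), for 0.1 s.
2. the vent button has come up again (value of joint vent below 0.001 m), for 0.1 s.
3. the carrier is first rocked over with the end next to the brass fitting raised, by 3.5 degrees or more, while still deep in the pocket (8 mm up at most) (angle between carrier_grip's own z axis and vertical above 0.061 rad and y of carrier_grip in the frame of cell below -0.0005 m and z of carrier_grip in the frame of cell below 0.071 m), for 0.05 s.
4. then it is rocked over the other way, by 3.5 degrees or more, while in the pocket (20 mm up at most) (angle between carrier_grip's own z axis and vertical above 0.061 rad and y of carrier_grip in the frame of cell above 0.0005 m and z of carrier_grip in the frame of cell below 0.083 m), for 0.05 s.
At the end, for the whole second after the job is handed in: The carrier is held in the fingers, still, level within 8 degrees, its underside 8 to 40 mm above the cell's top face, within 25 mm of the pocket's middle, touching nothing of the cell; the vent button is up (z of carrier_grip in the frame of cell between 0.095 and 0.127 m and horizontal distance between carrier_grip and cell below 0.025 m and angle between carrier_grip's own z axis and vertical below 0.14 rad and contact force between carrier and the fingers above 1 N and contact force between carrier and cell below 0.2 N and linear speed of carrier below 0.03 m/s and value of joint vent below 0.001 m); the arm keeps its last pose, push and grip.
It fails at once if the carrier is snatched up, more than 7 cm above the cell's top face (z of carrier_grip in the frame of cell above 0.157 m).
It fails at once if the bottle, the beaker or the spare block is moved by more than 3 cm (distance of any of bottle, beaker, blank from where it was at the start of the episode above 0.03 m).
It also fails if it takes over 51 s, if anything falls off the work surface, if the arm or the gripper's body presses on something with over 40 N, if the wrist force passes 120 N, or if a joint passes its speed limit or range.

## Working session

There is one attempt and no reset: what is moved stays moved. The work goes in short steps, each a Python script; the robot and the scene stay as the last script left them, time stands still between calls to the robot, and variables do not carry over. Pictures are saved under pics/ and viewed, at most 10 in all, crops included, and the job is handed in when it is done.

```bash
ls; mkdir -p pics; python3 - <<'E'
from station import env, viewer
import cv2,numpy as np
for n in("top","side"):
    cv2.imwrite(f"pics/{n}0.png",viewer.camera(n)); p=viewer.camera_params(n); print(n,{k:(np.round(v,3).tolist()) if k!='x' else v for k,v in p.items() if not isinstance(v,str)})
p=viewer.camera_params("wrist");print(p)
s=env.read_state();print(s)
E
```

```text
pics
top {'fx': 528.396, 'fy': 528.396, 'cx': 285.117, 'cy': 215.113, 'pose': [[-0.12, 0.969, -0.215, 272.093], [-0.993, -0.118, 0.025, 18.996], [-0.001, 0.216, 0.976, 1068.772], [0.0, 0.0, 0.0, 1.0]]}
side {'fx': 381.432, 'fy': 381.432, 'cx': 275.762, 'cy': 213.032, 'pose': [[-0.997, 0.026, -0.073, 451.475], [-0.077, -0.496, 0.865, 750.631], [-0.014, 0.868, 0.496, 487.165], [0.0, 0.0, 0.0, 1.0]]}
{'fx': 332.5745024147926, 'fy': 332.5745024147926, 'cx': 270.63434812942154, 'cy': 198.35861511234185, 'tool_from_camera': array([[ 1.61060543e-04,  9.61287016e-01,  2.75548991e-01,
         7.51725758e+01],
       [ 9.99999559e-01, -4.09803519e-04,  8.45143107e-04,
         6.06575059e-02],
       [ 9.25346042e-04,  2.75548733e-01, -9.61286658e-01,
        -8.19656320e+01],
       [ 0.00000000e+00,  0.00000000e+00,  0.00000000e+00,
         1.00000000e+00]])}
{'time_s': 0.1, 'qpos': array([-1.18698970e+00,  4.23781594e-01,  1.63057735e+00,  1.67440114e-05,
        1.08860352e+00, -1.90119606e-02]), 'dq': array([ 4.52850579e-04, -4.50903894e-03,  8.42355017e-04,  3.31906872e-05,
       -1.69267641e-03, -9.88304673e-04]), 'tau': array([-4.49522804e-04, -5.45608377e+01, -2.74323660e+01,  6.44507795e-02,
        1.88191503e-02, -8.18074568e-06]), 'tool_pos': array([ 244.88651002, -574.6160493 ,  301.98286535]), 'orientation': array([ 9.79786169e-01,  2.00046479e-01, -1.16942112e-04, -6.74891610e-04]), 'force': array([ 1.07808487,  0.43265018, -0.52943571]), 'wrist_torque': array([ 0.02094292, -0.01902659, -0.01482047]), 'grip_force': 0.0, 'width': 88.06683949865963}
```

View pics/top0.png

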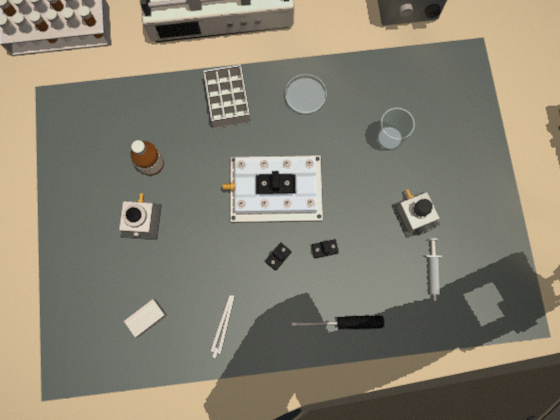

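View pics/side0.png

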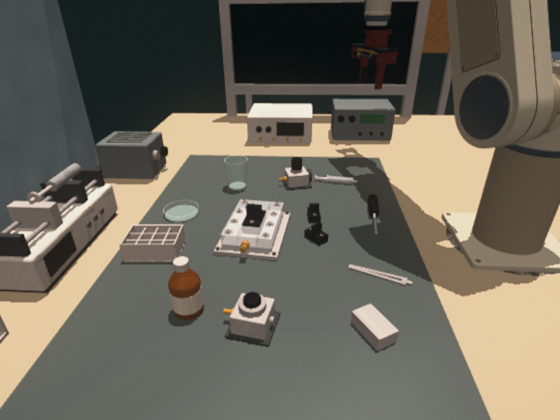

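The top view shows two valve blocks. The one at (134,214) has a flush round button in a collar, so it is the vent. The one at (422,207) has a tall knob, so it is the regulator. Three parts have a grip bar: (276,182) in the pocket is the large one, and the small ones at (278,256) and (324,248) are look-alikes. The brass fitting at (229,187) is on the world +y side. I'll check these choices in one crop and measure.

```bash
cat > h.py <<'E'
import numpy as np, cv2
from scipy.spatial.transform import Rotation as R
from station import env, set_gripper, viewer, workorder
def pose(cam, st=None):
    p=viewer.camera_params(cam)
    if cam!="wrist": return p,np.array(p["pose"])
    T=np.eye(4); T[:3,:3]=R.from_quat(st["orientation"]).as_matrix(); T[:3,3]=st["tool_pos"]
    return p,T@p["tool_from_camera"]
def ray(cam,uv,z,st=None):
    p,T=pose(cam,st); uv=np.atleast_2d(uv).astype(float)
    d=np.c_[(uv[:,0]-p["cx"])/p["fx"],-(uv[:,1]-p["cy"])/p["fy"],-np.ones(len(uv))]@T[:3,:3].T
    return T[:3,3]+d*((z-T[2,3])/d[:,2])[:,None]
def blobs(mask,amin):
    c,_=cv2.findContours(mask.astype(np.uint8),cv2.RETR_EXTERNAL,cv2.CHAIN_APPROX_NONE)
    return [k for k in c if cv2.contourArea(k)>=amin]
E
python3 - <<'E'
from h import *
im=cv2.imread("pics/top0.png"); s=cv2.imread("pics/side0.png")
print({k:viewer.camera_params('top')[k] for k in viewer.camera_params('top') if k not in('pose',)})
# cell plate: bright
g=im[140:235,215:335].min(2)
for c in blobs(g>120,500):
    c=c+[215,140]; r=cv2.minAreaRect(c); b=cv2.boxPoints(r); print("plate",r); print(ray("top",b,12).round(1).tolist())
for (x0,y0,x1,y1,n) in((115,190,165,245,"vent"),(250,165,305,205,"carrier")):
    g=im[y0:y1,x0:x1].max(2)
    for c in blobs(g<45,30):
        c=c+[x0,y0]; r=cv2.minAreaRect(c); print(n,r,cv2.contourArea(c), ray("top",r[0],60 if n=="vent" else 48).round(1))
big=lambda a:cv2.resize(a,(400,400),interpolation=cv2.INTER_CUBIC)
cv2.imwrite("pics/crop1.png",np.hstack([big(im[180:250,105:175]),big(im[140:240,225:325])]))
E
```

```text
{'fx': 528.3963092767059, 'fy': 528.3963092767059, 'cx': 285.117064480247, 'cy': 215.1130353098042}
plate ((282.0, 194.5), (79.0, 104.0), 90.0)
[[646.8, 91.0, 12.0], [620.5, -125.9, 12.0], [453.5, -102.3, 12.0], [478.9, 107.5, 12.0]]
vent ((133.10000610351562, 214.2000274658203), (12.969193458557129, 13.416407585144043), 63.43495178222656) 134.0 [[531.5 287.9  60. ]]
carrier ((275.5, 182.0), (20.0, 37.0), 90.0) 641.5 [[566.4   3.5  48. ]]
```

View pics/crop1.png

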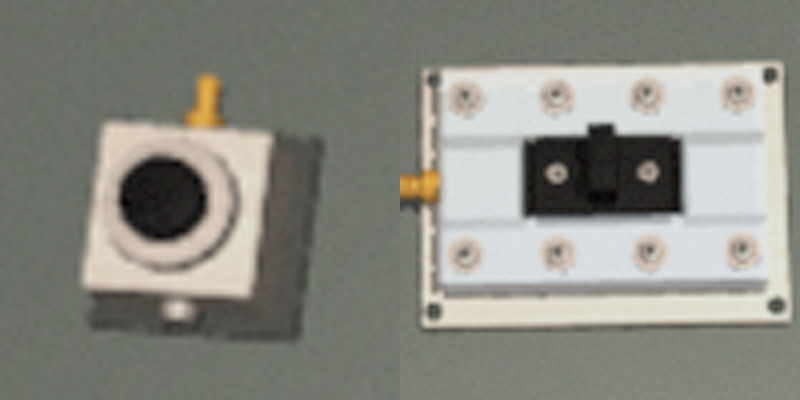

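Vent and carrier are confirmed: the crop shows a collar with a round button on the left, and the large carrier in the pocket with the brass fitting at its left (+y) end. Positions and sizes agree with the given ones (vent about 604 mm from the base). Next I press the vent, then take a wrist view over the cell.

```bash
cat >> h.py <<'E'
def down(a):  # tool z down, tool y along (-sin a, cos a) [cell y] up to sign, tool x opposite cell x
    return (R.from_euler('z',a)*R.from_matrix(np.array([[-1,0,0],[0,1,0],[0,0,-1.]])))
E
python3 - <<'E'
from h import *
a=-0.12
for flip in(0,np.pi):
    q=down(a+flip).as_quat(); print(flip, env.ik([531.5,288,260],q), env.ik([566,3.5,260],q))
    
E
```

```text
0 [ 4.76887737e-01  4.44026240e-01  1.70866966e+00 -4.44089210e-16
  9.88896754e-01 -9.73908590e-01] [-1.48422154e-02  3.91309311e-01  1.79512595e+00 -4.44089210e-16
  9.55157391e-01 -1.46563854e+00]
3.141592653589793 [ 4.76887737e-01  4.44026240e-01  1.70866966e+00 -4.44089210e-16
  9.88896754e-01  2.16768406e+00] [-1.48422154e-02  3.91309311e-01  1.79512595e+00 -4.44089210e-16
  9.55157391e-01  1.67595411e+00]
```

```bash
python3 - <<'E'
from h import *
q=down(-0.12).as_quat()
env.reach([531.5,288,260],q)
set_gripper(0)
T=env.tips_ahead
env.move_l([531.5,288,60+T+12],rate=120)
print(env.read_state()["force"])
r=env.move_l([531.5,288,51.5+T],rate=20,f_stop=14)
s=env.read_state(); print(r,s["tool_pos"]-[0,0,T],s["force"])
env.hold(0.3); s=env.read_state(); print(s["tool_pos"][2]-T,s["force"])
cv2.imwrite("pics/side_press.png",viewer.camera("side")[260:350,200:310])
env.move_l([531.5,288,260],rate=150)
set_gripper(88)
env.reach([566,3.5,260],q)
env.hold(0.3); s=env.read_state(); im=viewer.camera("wrist"); cv2.imwrite("pics/w1.png",im); np.save("w1.npy",np.r_[s["tool_pos"],s["orientation"]])
print(s["time_s"],s["tool_pos"])
E
```

```text
[ 0.93759154  0.46826159 -0.14617682]
True [531.70465285 288.11498519  58.335535  ] [-1.56611605 -0.90842566  8.18120811]
58.294609608730696 [-2.32419359 -0.96350592  8.97705938]
10.5 [566.05837498   4.38445328 259.97660056]
```

View pics/w1.png

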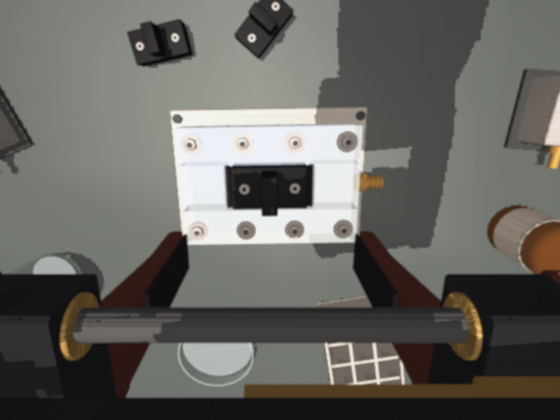

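The wrist view shows the carrier at (270,187), its bar at (269,192), the fitting on the right at (371,182), and the screw heads in two rows. The press is doubtful, because it stopped at 58.3 mm instead of 54. I'll re-measure the button from above and measure the cell from this view.

```bash
python3 - <<'E'
from h import *
w=np.load("w1.npy"); st=dict(tool_pos=w[:3],orientation=w[3:]); im=cv2.imread("pics/w1.png")
# plate corners via bright mask (z=12) and carrier block (z=48)
x0,y0,x1,y1=212,150,330,225
for c in blobs(im[y0:y1,x0:x1].max(2)<60,500):
    c=c+[x0,y0]; r=cv2.minAreaRect(c); P=ray("wrist",cv2.boxPoints(r),48,st)
    print("carrier",r,P.round(1)[:,:2].tolist(),P.mean(0).round(1))
# screws: refined by Hough circles
g=cv2.GaussianBlur(cv2.cvtColor(im,cv2.COLOR_BGR2GRAY),(3,3),0)
h=cv2.HoughCircles(g[125:245,175:365],cv2.HOUGH_GRADIENT,1,30,param1=100,param2=12,minRadius=6,maxRadius=13)
P=h[0][:,:2]+[175,125]; k=P[np.lexsort((P[:,0],P[:,1]>190))]; W=ray("wrist",k,51,st)
print(np.c_[k,W[:,:2]].round(1))
q=down(-0.12).as_quat()
env.reach([531.5,288,260],q); env.hold(.2); s=env.read_state(); im=viewer.camera("wrist"); cv2.imwrite("pics/w2.png",im)
x0,y0,x1,y1=200,120,340,250
for c in blobs(im[y0:y1,x0:x1].max(2)<50,200):
    c=c+[x0,y0]; (u,rad)=cv2.minEnclosingCircle(c); print("vent",u,rad,cv2.contourArea(c),ray("wrist",u,60,s).round(1))
cv2.imwrite("pics/w2c.png",np.hstack([cv2.resize(im[100:260,180:360],None,fx=2.2,fy=2.2),cv2.resize(cv2.imread("pics/side_press.png"),(396,352))]))
print(s["time_s"])
E
```

```text
carrier ((268.5, 190.0), (48.0, 85.0), 90.0) [[539.7, -32.6], [548.7, 42.8], [593.8, 39.0], [584.5, -39.6]] [566.7   2.4  48. ]
[[242.5 143.5 521.4 -14.9]
 [294.5 141.5 525.   30.2]
 [347.5 141.5 530.5  75.8]
 [197.5 231.5 597.4 -68.2]
 [245.5 229.5 600.7 -23.4]
 [293.5 229.5 606.   21.2]
 [342.5 228.5 610.5  66.7]]
vent (271.6021423339844, 191.4193572998047) 15.830550193786621 732.0 [[530.8 287.8  60. ]]
11.8583
```

View pics/w2c.png

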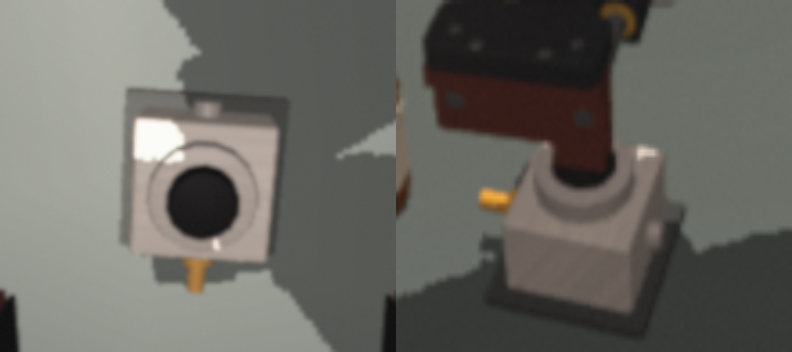

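The button is centred where I pressed, at (530.8, 287.8), so the force limit likely stopped the press too early. I'll press again in steps and log the force against height.

```bash
python3 - <<'E'
from h import *
set_gripper(0); T=env.tips_ahead; p=[530.8,287.8]
env.move_l([*p,64+T],rate=150); env.hold(.2)
f0=env.read_state()["force"][2]
for z in(61,60,59,58,57,56,55,54,53.5):
    r=env.move_l([*p,z+T],rate=15,f_stop=25); env.hold(.05)
    s=env.read_state(); print(z,r,(s["tool_pos"][2]-T).round(2),(s["force"]-[0,0,f0]).round(1),round(s["width"],1))
    if r or s["force"][2]-f0>25: break
env.hold(.3); print(env.read_state()["time_s"])
cv2.imwrite("pics/side_press2.png",cv2.resize(viewer.camera("side")[260:350,200:310],(440,360)))
E
```

```text
61 False 61.39 [2.1 0.9 3.5] 0.4
60 False 60.26 [2.  1.6 4.1] 0.4
59 False 59.19 [3.3 2.3 3.6] 0.5
58 False 58.36 [3.7 2.2 5. ] 0.7
57 False 58.19 [ 0.5  1.1 14.5] 0.5
56 False 58.02 [-1.1 -2.  22.2] 0.7
55 False 57.88 [-4.  -3.1 29.8] 0.5
16.875
```

View pics/side_press2.png

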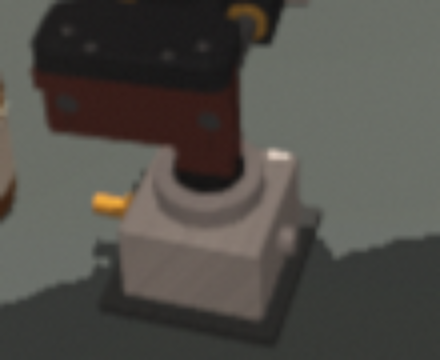

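The force log shows a soft spring push of 3.5 to 5 N ending in a hard stop after about 6 mm, so the button is fully down. Things therefore sit about 4 mm higher against the tips than the nominal figures. The next step is to release the button and grasp the carrier bar: cell centre (563.5, 3.3), yaw -0.10 from the screw rows, which measure 81 mm apart against the expected 82.

```bash
python3 - <<'E'
from h import *
T=env.tips_ahead
env.move_l([530.8,287.8,175],rate=150)
q=down(-0.10).as_quat()
set_gripper(88)
env.reach([564.0,3.3,180],q)
f0=env.read_state()["force"]
r=env.move_l([564.0,3.3,57.5+T],rate=80,f_stop=12); print(r)
set_gripper(0)
env.hold(.1); s=env.read_state(); print(s["time_s"],s["tool_pos"],(s["force"]-f0).round(1),s["wrist_torque"].round(2),s["width"],s["grip_force"])
im=viewer.camera("side"); cv2.imwrite("pics/g1.png",np.hstack([cv2.resize(im[170:270,200:310],(396,360)),cv2.resize(im[270:350,205:303],(396,360))]))
E
```

```text
False
21.7333 [563.99263967   3.30392386 137.50250976] [ 0.4 -0.5 -0.1] [ 0.04 -0.09 -0.06] 13.942464841921021 29.99909609556198
```

View pics/g1.png

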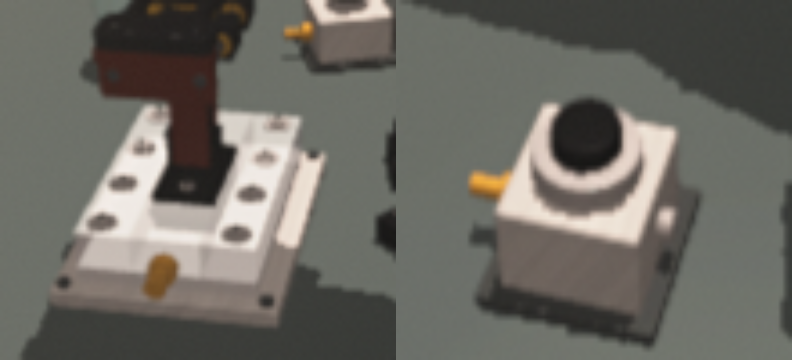

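The grasp is good: width 13.94 mm matches the 14 mm bar, and the right half of the crop shows the button up again. Now the first rock, with the fitting end up.

```bash
cat >> h.py <<'E'
CELL=np.array([564.0,3.3,0]); YAW=-0.10; RC=R.from_euler('z',YAW)
def rock(deg, end, n=3, rate=30):
    """turn tool by deg about the cell's x axis through the cord at y=end*35, z=41"""
    piv=CELL+RC.apply([0,35*end,41]); p0,q0=LAST()
    for k in range(1,n+1):
        D=R.from_rotvec(RC.apply([np.radians(deg*k/n),0,0]))
        p=piv+D.apply(p0-piv); q=(D*q0)
        env.move_l(p,rot=q.as_quat(),rate=rate)
    np.save("last.npy",np.r_[p,q.as_quat()]); rep()
def LAST():
    a=np.load("last.npy"); return a[:3],R.from_quat(a[3:])
def rep():
    s=env.read_state(); q=R.from_quat(s["orientation"]); z=RC.inv().apply(-q.apply([0,0,1]))
    g=RC.inv().apply(s["tool_pos"]+q.apply([0,0,137.5-67])-CELL)
    print(round(s["time_s"],2),"tilt deg",np.degrees(np.arctan2(-z[1],z[2])).round(2),"grip(cell)",g.round(1),"F",s["force"].round(1),"M",s["wrist_torque"].round(2),"w",round(s["width"],1),round(s["grip_force"],1))
E
python3 - <<'E'
from h import *
np.save("last.npy",np.r_[564.0,3.3,137.5,down(YAW).as_quat()])
rock(6.5,-1); env.hold(.15); rep()
im=viewer.camera("side"); cv2.imwrite("pics/r1.png",cv2.resize(im[170:270,200:310],(660,600)))
E
```

```text
22.63 tilt deg 6.43 grip(cell) [-0.3 -3.3 70.3] F [  4.1   1.5 -13.6] M [-0.43 -0.72 -0.03] w 14.0 30.0
22.78 tilt deg 6.43 grip(cell) [-0.3 -3.1 70.3] F [  3.5   0.5 -16. ] M [-0.68 -0.74 -0.04] w 14.0 30.0
```

View pics/r1.png

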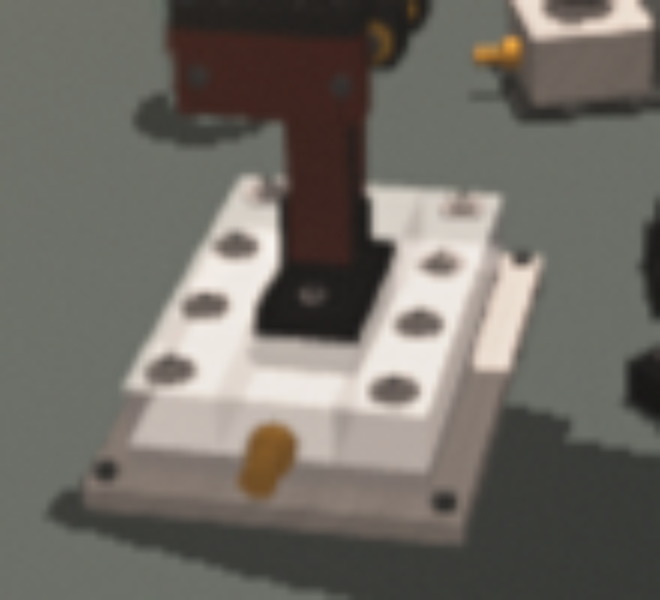

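The raised fitting end shows in the crop (block edge at (310,330)). Tilt is 6.4°, 3.3 mm up, so I'll continue with the other end.

```bash
python3 - <<'E'
from h import *
rock(-13,+1,n=4); env.hold(.15); rep()
rock(13,-1,n=4); env.hold(.1); rep()
cv2.imwrite("pics/r2.png",cv2.resize(viewer.camera("side")[170:270,200:310],(660,600)))
E
```

```text
24.27 tilt deg -6.43 grip(cell) [-0.5  4.5 78.4] F [  0.   -1.5 -16.2] M [ 0.26 -0.21 -0.13] w 14.2 30.0
24.42 tilt deg -6.44 grip(cell) [-0.4  4.3 78.4] F [ -0.4   0.2 -16.4] M [ 0.53 -0.17 -0.16] w 13.7 30.0
25.92 tilt deg 6.52 grip(cell) [ 1.4 -4.1 88.2] F [-2.7  6.7 -0.1] M [1.3  0.3  0.03] w 13.7 30.0
26.02 tilt deg 6.5 grip(cell) [ 1.4 -4.  88.1] F [-2.4  5.1 -0.5] M [ 1.16  0.3  -0.02] w 13.8 30.0
```

View pics/r2.png

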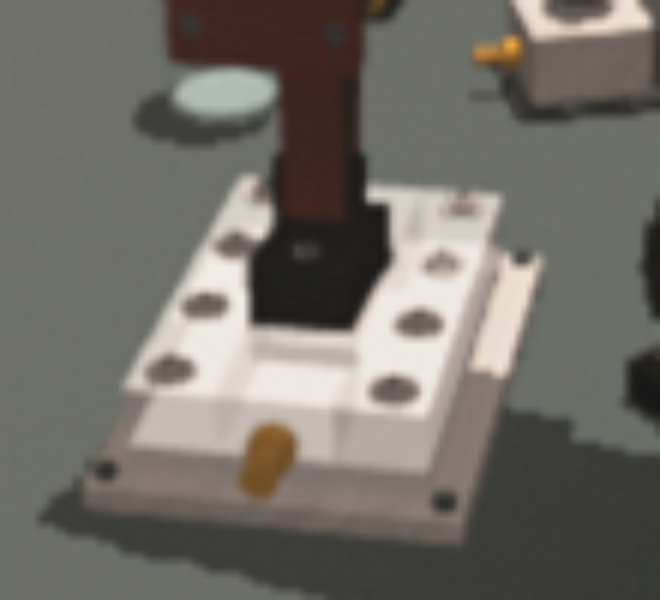

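The carrier is walked out: 21 mm up, no pull left, and the block is visibly above the pocket. I'll level it and lift gently to 2 cm clear.

```bash
python3 - <<'E'
from h import *
q=down(YAW).as_quat()
env.move_l([564.0,3.3,163],rot=q,rate=25); rep()
env.move_l([564.0,3.3,182],rot=q,rate=25); env.hold(.5); rep()
im=viewer.camera("side"); cv2.imwrite("pics/f.png",cv2.resize(im[140:270,190:320],(600,600)))
E
```

```text
26.79 tilt deg 0.01 grip(cell) [ 1.   0.2 93.2] F [-0.6 -0.2 -1.3] M [-0.   -0.14  0.07] w 13.6 30.0
28.2 tilt deg 0.0 grip(cell) [ -0.   -0.  111.5] F [-0.2  0.1 -2.1] M [ 0.07 -0.15  0.02] w 13.8 30.0
```

View pics/f.png

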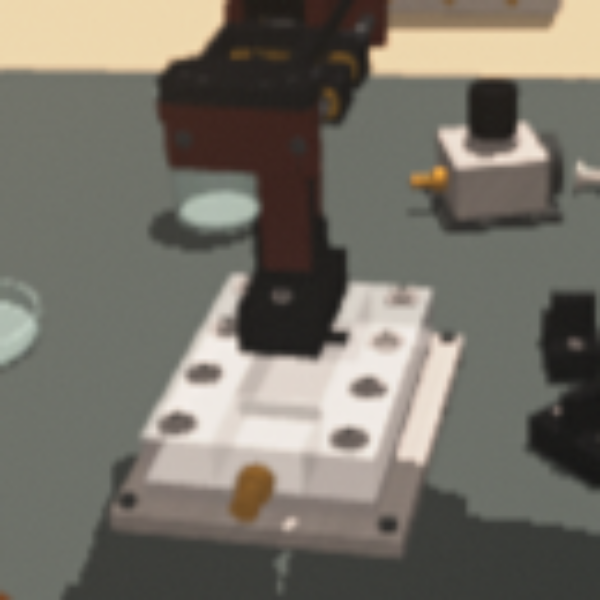

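The carrier hangs level above the pocket with only its own weight on the wrist. Handing in.

```bash
python3 -c "
from station import workorder
print(workorder.sign_off())"
```

```text
the job is handed in; nothing more can be done
None
```

I pressed and released the vent, rocked the carrier free (fitting end first), and handed it in held level about 2 cm above its pocket at about 28 s; the sign-off returned no verdict.

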